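# Stand the fallen bookend up and close the row

### The job

The steel bookend next to the row of notebooks has fallen over: without picking it up, push it back over so that it stands on its foot again. Then push it along the desk until its upright plate stands snug and square against the notebooks, opposite its twin. Do not lift it off the desk, leave the notebooks standing where they are and do not disturb the things around.

Things in the scene. Friction and masses are not known exactly. Their poses are not given: they have to be found in the camera images.
- bookend: Loose fallen bookend: an L of dark steel, 0.3 to 0.65 kg, 90 mm wide: a plate and a foot. Origin: middle of the outer corner edge, on the desk. Body x runs along that edge (-45 to 45 mm), y along the plate (85 mm long, z = 0 to 8 mm), at the start level towards the notebooks; z along the foot (95 mm, y = 0 to 12 mm), at the start up. Standing again: y up, z level away from the notebooks.
- foot_tip (a point): Middle of the free end of the bookend's foot, at body z = 95 mm: its top at the start, its low far end when it stands. A push of 1 to 2 N on the upper foot away from the notebooks tips the bookend over its corner edge; past about 40 degrees it falls on by itself and stands on the foot.
- plate_tip (a point): Middle of the free end of the bookend's plate, at body y = 85 mm: at the start flat on the desk, 15 to 50 mm short of the notebooks; the top edge when it stands, the plate's outer face then towards the notebooks. The standing bookend slides when its foot's far end is pushed low down; pushed on the plate above about 25 mm it may tip.
- twin: Same bookend, standing at the far end of the row, fixed. Origin: middle of its lower corner edge, on the desk, in the face that touches the notebooks; z up, x along its width, y away from the notebooks (its foot points to +y). The three notebooks fill y = -51 to 0 mm, centred on x = 0; the bookend's corner edge belongs at y = -51 mm. The row is turned up to 0.15 rad against the fallen bookend.
- notebook_1: Red notebook 141x91x16 mm, loose, standing on its long edge (91 mm high), the first of three from the twin. Origin: middle of the cover facing the twin, 45.5 mm above the desk; x along the 141 mm side, y up, z through the 16 mm thickness towards the fallen bookend.
- notebook_2: Red notebook 141x91x16 mm, loose, standing on its long edge (91 mm high), the second of three from the twin. Origin: middle of the cover facing the twin, 45.5 mm above the desk; x along the 141 mm side, y up, z through the 16 mm thickness towards the fallen bookend.
- notebook_3: Red notebook 141x91x16 mm, loose, standing on its long edge (91 mm high), the third (nearest to the fallen bookend) of three from the twin. Origin: middle of the cover facing the twin, 45.5 mm above the desk; x along the 141 mm side, y up, z through the 16 mm thickness towards the fallen bookend.
- ink_bottle: Square ink bottle, 50x50x67 mm, loose bystander behind the bookend. Origin: centre of its underside, z up. (Behind all this stands the high front of the desk top: over the far starts keep the hand low, TCP under 0.2 m, so that the wrist does not meet it.)
- brass_weight: Brass paperweight with a knob, 38 mm across, 54 mm high, loose bystander on the robot's side of the bookend. Origin: centre of its underside, z up.
- stamp: Wooden rubber stamp, 26x40x65 mm, standing loose behind the notebooks. Origin: centre of its underside, z up. (The desk has a raised left side panel, at y of about 0.35 to 0.45 m: an arm that starts to its left crosses it near x = 0.3 m with the TCP 0.38 m up.)
Not all that is in view belongs to the job. What is shaped like the notebook_3 but orange is not meant.

How it is judged (in metres and radians):
On the way:
1. the bookend stands on its foot again, still well short of the notebooks (angle between bookend's own y axis and vertical below 0.1 rad and height (world z) of bookend below 0.01 m and y of bookend in the frame of twin below -0.065 m), for 0.2 s.
At the end, for the whole second after the job is handed in: Bookend upright on its foot (0.1 rad), at rest, plate under 8 mm from the nearest notebook, square to the row within 0.1 rad, centred opposite the twin within 35 mm; notebooks upright (0.12 rad) and moved under 20 mm; bottle, weight and stamp moved under 30 mm (angle between bookend's own y axis and vertical below 0.1 rad and y of bookend in the frame of twin above -0.0595 m and x of bookend in the frame of twin between -0.035 and 0.035 m and angle between the x axis of bookend and the x axis of twin, either way round below 0.1 rad and height (world z) of bookend below 0.006 m and linear speed of bookend below 0.02 m/s and angle between each of notebook_1, notebook_2, notebook_3's own y axis and vertical below 0.12 rad and distance of each of notebook_1, notebook_2, notebook_3 from where it was at the start of the episode below 0.02 m and distance of each of ink_bottle, brass_weight, stamp from where it was at the start of the episode below 0.03 m); the robot touches nothing.
It fails at once if the bookend is lifted: its corner edge leaves the desk by more than 15 mm (height (world z) of bookend above 0.015 m).
It fails at once if a notebook is knocked over (angle between any of notebook_1, notebook_2, notebook_3's own y axis and vertical above 0.4 rad).
It fails at once if the bottle, weight or stamp is disturbed (distance of any of ink_bottle, brass_weight, stamp from where it was at the start of the episode above 0.03 m).
It also fails if it takes over 58 s, if anything falls off the work surface, if the arm or the gripper's body presses on something with over 40 N, if the wrist force passes 120 N, or if a joint passes its speed limit or range.

### The arm

A 6-joint arm with a two-finger parallel gripper is mounted at the origin on a cart in front of the work surface, level with it; the furniture and walls round the work are solid. World frame = base frame: x ahead of the robot, y to its left, z up, the work surface at z = 0. Lengths are in mm, angles in rad, forces in N, time in s.
With the tool pointing down it reaches from about 350 to 875 mm from the base axis. Payload 15.5 kg.
Tool frame: the origin (TCP) lies between the finger pads, 19 mm behind the fingertips; this is the grasp point; z points along the fingers, y is the line along which they close (so a half turn about z gives the same grasp; the last joint's range is limited). The gripper opens to 85 mm and grips with 20 to 120 N. Pads are 22 mm wide; open, the fingers measure 114 mm over their backs; the gripper's body (76 mm by 85 mm) begins 54 mm behind the grasp point. The pads swing forward as they close: fully open they stand 13 mm farther back than shut.
Start: joints at [-1.401, 0.494, 1.345, -0, 1.302, -0.096], TCP at [164.177, -603.053, 249.977] pointing down, gripper open.
Joint ranges: [-2.91, 2.91], [-0.82, 2.16], [0.22, 2.67], [-1.22, 4.37], [0.12, 2.79], [-3.08, 3.08]. Speed limits (rad/s): [1.89, 1.89, 2.57, 3.01, 3.01, 3.01].

### API

Orientations are given as a unit quaternion [w, x, y, z].
In Python, from workcell import sense, get_image, workorder gives the robot as it stands.
- The arm moves only by the tool servo_tool, never from a script. Its argument "increments" is a list of rows, each a list of 3 entries, a list of its own where there are three numbers: the shift along the tool's x, y, z in mm, then the turn, a rotation vector about the tool's x, y, z in rad, then the closure, from 0 (fully open) to 1 (shut). In form: [[[tx, ty, tz], [wx, wy, wz], hand], ...]. A call has 1 to 20 rows; each row is the pose to reach, as a shift and turn from the pose commanded when the call began, along the tool's axes at that moment; what a row does not reach only later rows make up. A row lasts 1/8 s, in which the tool goes at most 62.5 mm and 10.7 degrees, less where a joint would pass 70% of its speed; a pose out of reach is approached as far as the arm can. A call with a gripper value outside its range is refused whole. The fingers move at their own pace and stop on an object; "grip_force" is the grip in N (left out, the last holds). Time passes only in rows, so rows that repeat a pose let the fingers close. It gives the time, the measured TCP pose, the force, the opening and the grip force at its end, in the units of the state.
- sense(): the state, without advancing time (a new reading comes with each control period).
- get_image(name): name is "side" or "top" or "wrist"; returns a dict with "image" (480x640x3 uint8, red, green, blue), "z_map" (480x640 float32, mm along the optical axis (not along the pixel's ray), 0 where there is no reading), "mtx" (3x3 intrinsics, pixels), "xyz" and "orientation" of the camera in the world; the wrist camera has in their place "tool_from_camera" (4x4, takes a point from camera to tool coordinates, whose origin is the TCP and whose axes are the flange's). Camera axes: x right, y up, looking along -z (the intrinsics and any distortion apply to the point x, -y, -z); pixel columns grow to the right and rows downward; lengths in mm; the calibration is good to about 2 mm. A picture is of the moment at which its call begins: read the wrist's pose just before it.
- workorder.close_job(): hands the job in; it is judged then, once.
The state is a dict: "time_s": time; "qpos": joint angles; "qd": joint speeds; "tau": joint torques, N m; "tool_pos": TCP position; "tool_rot": TCP orientation; "ft_force": force on the tool from outside, world axes, zero at the start; "ft_torque": the same for the moment, N m; "finger_gap": opening from 0.0 (shut) to 1.0 (fully open); "grasp_force": force on a finger pad.
Only numpy, scipy, OpenCV 4.12 (cv2) and the standard library are available. Lean on these libraries where they do the work, as an engineer would, in place of code of your own. Each camera call takes 0.05 s, during which the arm holds its last target. There are 200 camera calls.

## Working session

There is one attempt and no reset: what is moved stays moved. The work goes in short steps, Python scripts to look and compute and a tool call to move; the robot and the scene stay as the last step left them, time stands still between calls to the robot, and variables do not carry over. Pictures are saved under pics/ and viewed, at most 10 in all, crops included, and the job is handed in when it is done.

Besides the shell and the picture viewer there is one more tool, called by a JSON object that holds its "api" and its "payload". servo_tool: Moves the arm, as the interface text tells. Its arguments: {"type":"object","properties":{"increments":{"type":"array"},"grip_force":{"type":"number"}},"required":["increments"]}

```bash
mkdir -p pics
cat > h.py <<'E'
import numpy as np, cv2
from scipy.spatial.transform import Rotation as R
from workcell import sense,get_image,workorder
def quat(q): return R.from_quat([q[1],q[2],q[3],q[0]]).as_matrix()
def grab(n,save=None):
    d=get_image(n)
    if save: cv2.imwrite('pics/'+save,d['image'][:,:,::-1])
    return d
def cloud(d):
    K=np.array(d['mtx']); z=d['z_map'].astype(float); v,u=np.mgrid[:480,:640]
    c=np.stack([(u-K[0,2])/K[0,0]*z,-(v-K[1,2])/K[1,1]*z,-z],-1)
    P=c@quat(d['orientation']).T+np.array(d['xyz']); P[z==0]=np.nan
    return P
E
python3 - <<'E'
from h import *
for n in('top','side'):
    d=grab(n,n+'0.png');print(n,d['xyz'],d['orientation'],d['mtx'],[k for k in d])
    np.save(n+'0.npy',cloud(d))
print(sense())
E
```

```text
top [370.30698465  55.98121934 969.21524134] [-0.68886292 -0.07639843  0.07957399  0.71644898] [[574.26748545   0.         318.03481432]
 [  0.         574.26748545 241.50704662]
 [  0.           0.           1.        ]] ['image', 'z_map', 'mtx', 'xyz', 'orientation']
side [ 547.34763609 -548.55369869  675.12821518] [0.92224301 0.38657434 0.00252973 0.00465902] [[572.82453119   0.         322.20306836]
 [  0.         572.82453119 234.76732262]
 [  0.           0.           1.        ]] ['image', 'z_map', 'mtx', 'xyz', 'orientation']
{'time_s': 0.1, 'qpos': array([-1.40050540e+00,  4.94112590e-01,  1.34603455e+00,  1.35572508e-05,
        1.30247712e+00, -9.55015248e-02]), 'qd': array([ 0.00109879, -0.00139777,  0.00049754,  0.00020624, -0.00107294,
        0.00190599]), 'tau': array([-9.92061869e-04, -8.83588314e+01, -3.84562433e+01, -3.49274533e-04,
        5.27239084e-03, -1.99549970e-05]), 'tool_pos': array([ 164.1301157 , -602.77616139,  249.47685202]), 'tool_rot': array([-5.15687041e-04,  9.91182393e-01,  1.32503579e-01, -1.27532404e-05]), 'ft_force': array([-0.38673949,  0.22770179,  0.52464679]), 'ft_torque': array([-0.03279814,  0.03399683, -0.04794009]), 'grasp_force': 0.0, 'finger_gap': 0.9959723770297942}
```

View pics/top0.png

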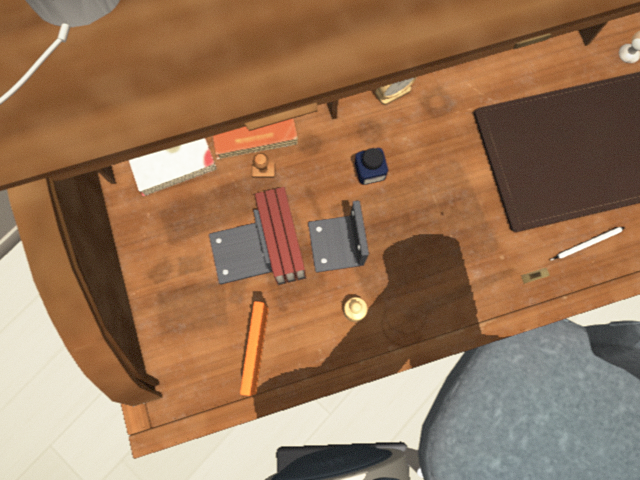

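View pics/side0.png

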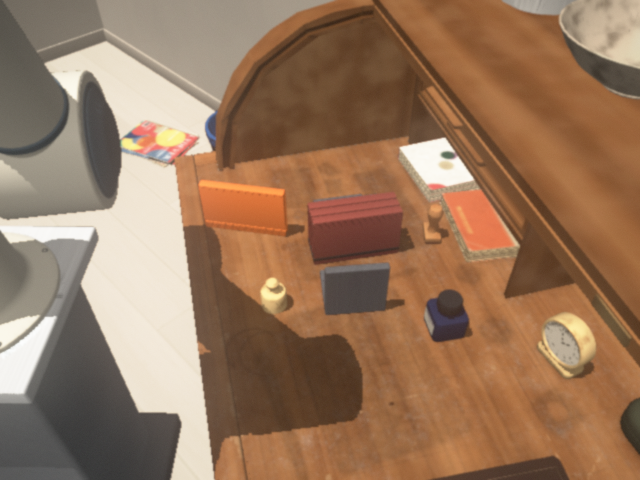

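The top view shows the fallen bookend with its plate at pixels (310–355, 215–270) and its upright foot at about column 360. The notebooks are at (280,235), the twin at (240,252), the bottle at (371,166) and the weight at (355,308). The side view agrees with this.

```bash
cat >> h.py <<'E'
def rect(P,m,name):
    p=P[m]; 
    if len(p)<20: print(name,'few');return
    r=cv2.minAreaRect(p[:,:2].astype(np.float32)); b=cv2.boxPoints(r)
    print(name,len(p),'z',np.percentile(p[:,2],[5,50,95]).round(1),'c',np.round(r[0],1),'box',b.round(1).tolist())
    return r
E
python3 - <<'E'
from h import *
for n in('top','side'):
    P=np.load(n+'0.npy'); I=cv2.imread(f'pics/{n}0.png').astype(int); hsv=cv2.cvtColor(I.astype(np.uint8),cv2.COLOR_BGR2HSV).astype(int)
    X,Y,Z=P[...,0],P[...,1],P[...,2]
    def er(m): return cv2.morphologyEx(m.astype(np.uint8),cv2.MORPH_OPEN,np.ones((3,3)))>0
    print(n)
    if n=='top':
        roi=np.zeros((480,640),bool); roi[180:290,200:380]=1
    else:
        roi=np.zeros((480,640),bool); roi[180:330,290:410]=1
    grey=roi&(hsv[...,1]<110)
    print('desk z',np.nanmedian(Z[300:340,200:240]) if n=='top' else np.nanmedian(Z[320:350,330:380]))
    red=roi&(hsv[...,1]>120)&((hsv[...,0]<6)|(hsv[...,0]>170))
    rect(P,er(red&(Z>82)&(Z<100)),'nb top')
    rect(P,er(roi&(Z>85)&(Z<105)&~red),'foot top')
    rect(P,er(grey&(Z>4)&(Z<14)&(Y<150)),'plate')
    rect(P,er(grey&(Z>4)&(Z<20)),'grey low')
    rect(P,er(grey&(Z>75)),'grey high')
    rect(P,er(grey&(Z>30)),'grey mid+')
    for nm,(u,v) in (dict(bottle=(371,166),weight=(355,308),stamp=(262,163)) if n=='top' else dict(bottle=(448,310),weight=(273,292),stamp=(433,222))).items():
        m=np.zeros((480,640),bool); m[v-25:v+25,u-22:u+22]=1
        rect(P,er(m&(Z>15)&(Z<72)),nm)
E
```

```text
top
desk z 0.38282520416561283
nb top 2256 z [88.8 91.4 93.8] c [588.1 109.4] box [[515.4000244140625, 118.5999984741211], [525.2000122070312, 71.69999694824219], [660.7999877929688, 100.0999984741211], [651.0, 147.10000610351562]]
foot top 445 z [90.3 94.5 97.3] c [586.3 -19.9] box [[541.0999755859375, -18.399999618530273], [542.5, -30.700000762939453], [631.5, -21.299999237060547], [630.2000122070312, -9.0]]
plate 2235 z [ 5.4  8.3 11.8] c [577.5  68.8] box [[523.9000244140625, 147.0], [541.2999877929688, -18.799999237060547], [631.0999755859375, -9.399999618530273], [613.7000122070312, 156.5]]
grey low 4741 z [ 6.1 10.6 14.7] c [578.2 107.4] box [[519.2000122070312, 225.60000610351562], [540.4000244140625, -19.200000762939453], [637.2000122070312, -10.899999618530273], [616.0999755859375, 234.0]]
grey high 739 z [82.2 92.5 97.1] c [583.   59.6] box [[534.9000244140625, 145.1999969482422], [542.0, -29.600000381469727], [631.0999755859375, -26.0], [624.0, 148.8000030517578]]
grey mid+ 1069 z [39.4 85.5 96.8] c [577.6  58.7] box [[512.2000122070312, 136.39999389648438], [531.5, -31.7
[... 1727 characters left out ...]
3], [545.5, -33.599998474121094], [634.0, -24.100000381469727], [632.4000244140625, -9.399999618530273]]
bottle 1567 z [20.5 41.9 67.5] c [715.7 -51.1] box [[685.5999755859375, -30.899999618530273], [696.5, -81.9000015258789], [745.7999877929688, -71.4000015258789], [734.9000244140625, -20.399999618530273]]
weight 614 z [18.4 32.9 53.1] c [470.  -13.5] box [[447.79998779296875, -0.800000011920929], [455.3999938964844, -34.599998474121094], [492.20001220703125, -26.299999237060547], [484.6000061035156, 7.599999904632568]]
stamp 521 z [16.8 31.  63.7] c [744.9 165. ] box [[703.7000122070312, 132.3000030517578], [737.5, 112.9000015258789], [786.0, 197.6999969482422], [752.2999877929688, 217.0]]
```

Run:
```python
from h import *
P=np.concatenate([np.load(n+'0.npy').reshape(-1,3) for n in('top','side')]);P=P[~np.isnan(P).any(1)]
for y in range(-650,400,50):
    m=abs(P[:,1]-y)<25
    row=[]
    for x in range(100,900,50):
        q=P[m&(abs(P[:,0]-x)<25),2]; row.append(int(np.percentile(q,98)) if len(q)>5 else '-')
    print(y,row)
I=cv2.imread('pics/top0.png');hsv=cv2.cvtColor(I,cv2.COLOR_BGR2HSV);T=np.load('top0.npy')
m=np.zeros((480,640),bool);m[225:290,205:272]=1
m&=(hsv[...,1]<110)&(T[...,2]>5)&(T[...,2]<20)
rect(T,m,'twin foot')
```

```text
-650 ['-', '-', '-', '-', -291, -289, '-', '-', '-', '-', '-', '-', '-', '-', '-', '-']
-600 ['-', -281, -282, -283, -286, -196, '-', '-', '-', '-', '-', '-', '-', '-', '-', '-']
-550 ['-', -279, -280, -281, -284, -194, -141, -144, '-', '-', '-', '-', 14, 16, 16, 16]
-500 ['-', -279, -279, -280, -282, -284, -288, 0, 3, 3, 3, 16, 16, 16, 17, 17]
-450 ['-', -279, -278, -279, -280, -282, -288, 2, 3, 7, 13, 16, 16, 16, 17, 17]
-400 ['-', -279, -279, -279, -282, -284, -291, 3, 3, 9, 16, 16, 16, 16, 304, 283]
-350 ['-', -280, -281, -284, -287, -291, -297, 3, 3, 7, 16, 17, 16, 17, 311, 297]
-300 ['-', -282, -284, -288, -293, -297, 1, 3, 3, 3, 16, 16, 17, 17, 311, 310]
-250 ['-', -288, -289, -295, -299, -305, 2, 2, 2, 2, 2, 4, 15, 15, 311, 309]
-200 [-614, -299, -299, -302, -311, -764, 2, 2, 2, 2, 2, 2, 2, 310, 311, 310]
-150 [1, 1, -317, -476, -764, -766, 2, 3, 2, 2, 3, 2, 2, 311, 311, 311]
-100 [9, 1, -766, 462, -765, 2, 3, 3, 2, 2, 3, 3, 38, 311, 312, 311]
-50 [36, 235, 338, 458, 293, 3, 3, 30, 12, 94, 90, 3, 68, 311, 312, 311]
0 [81, 11, -764, 382, 303, 3, 3, 54, 35, 96, 96, 94, 311, 312, 312, 381]
50 [72, 9, -764, 342, 305, 3, 3, 3, 3, 90, 11, 3, 311, 312, 373, 381]
100 [11, 1, -766, 324, 3, 3, 3, 3, 91, 93, 93, 93, 312, 312, 373, 364]
150 [1, 0, -766, -765, 3, 92, 93, 92, 86, 90, 93, 310, 312, 312, 312, 382]
200 [-677, -677, -765, -765, 3, 3, 3, 3, 10, 15, 15, 312, 312, 312, 312, 312]
250 [-765, -765, -765, 2, 3, 4, 3, 3, 3, 4, 12, 312, 313, 312, 312, 312]
300 [-766, -765, -766, 3, 3, 134, 159, 3, 3, 3, 3, 312, 312, 312, 351, 334]
350 [-765, -766, -765, 3, 3, 159, 215, 247, 271, 283, 311, 313, 313, 312, 367, '-']
twin foot 2547 z [ 9.3 12.3 15.2] c [572.3 181.4] box [[518.5999755859375, 216.1999969482422], [537.2000122070312, 128.0], [626.0999755859375, 146.6999969482422], [607.5, 234.89999389648438]]
```

```bash
cat >> h.py <<'E'
def rel(pts,hand=0.5):
    s=sense();p0=np.array(s['tool_pos']);R0=quat(s['tool_rot'])
    print('t',s['time_s'],'pos',p0.round(1),'ang',round(np.arctan2(R0[1,0],R0[0,0]),4),'F',np.round(s['ft_force'],1))
    for x,y,z,a in pts:
        c,n=np.cos(a),np.sin(a); Rt=np.array([[c,n,0],[n,-c,0],[0,0,-1]])
        print([(R0.T@(np.array([x,y,z])-p0)).round(1).tolist(),R.from_matrix(R0.T@Rt).as_rotvec().round(3).tolist(),hand])
E
python3 - <<'E'
from h import *
rel([(582,35,195,1.676),(582,35,82,1.676)])
E
```

```text
t 0.1 pos [ 164.1 -602.8  249.5] ang 0.2658 F [-0.4  0.2  0.5]
[[570.7, -505.6, 55.1], [-0.001, -0.001, -1.41], 0.5]
[[570.7, -505.4, 168.1], [-0.001, -0.001, -1.41], 0.5]
```

{"api": "servo_tool", "payload": {"increments": [[[41,-36,4],[0,0,-0.1],0.5],[[82,-72,8],[0,0,-0.2],0.5],[[122,-108,12],[0,0,-0.3],0.5],[[163,-144,16],[0,0,-0.4],0.5],[[204,-180,20],[0,0,-0.5],0.5],[[245,-216,24],[0,0,-0.6],0.5],[[285,-253,28],[0,0,-0.7],0.5],[[326,-289,32],[0,0,-0.8],0.5],[[367,-325,36],[0,0,-0.9],0.5],[[408,-361,40],[0,0,-1.0],0.5],[[449,-397,44],[0,0,-1.1],0.5],[[489,-433,48],[0,0,-1.2],0.5],[[530,-469,52],[0,0,-1.3],0.5],[[571,-505,55],[0,0,-1.41],0.5],[[571,-505,55],[0,0,-1.41],0.5],[[571,-505,55],[0,0,-1.41],0.5]]}}

```text
time_s: 2.1
tool_pos: [582.0, 34.2, 194.6]
tool_rot: [-0.0, 0.669, 0.743, -0.0]
ft_force: [-0.6, -0.8, -0.2]
finger_gap: 0.506
grasp_force: 0.0
```

Run:
```python
from h import *
rel([(582,35,84,1.676),(587,-12,84,1.676),(593,-70,84,1.676)])
d=grab('wrist','w1.png');print(sense()['finger_gap'],d['tool_from_camera'])
```

```text
t 2.1 pos [582.   34.2 194.6] ang 1.6758 F [-0.6 -0.8 -0.2]
[[0.8, 0.2, 110.6], [-0.001, 0.0, -0.0], 0.5]
[[-46.4, 0.3, 110.6], [-0.001, 0.0, -0.0], 0.5]
[[-104.7, 0.2, 110.6], [-0.001, 0.0, -0.0], 0.5]
0.498947634694347 [[-7.87322627e-04  9.44786613e-01  3.27685269e-01  8.43402767e+01]
 [ 9.99999501e-01  9.45207671e-04 -3.22557435e-04  2.18822511e-01]
 [-6.14478577e-04  3.27684852e-01 -9.44786886e-01 -1.22333615e+02]
 [ 0.00000000e+00  0.00000000e+00  0.00000000e+00  1.00000000e+00]]
```

View pics/w1.png

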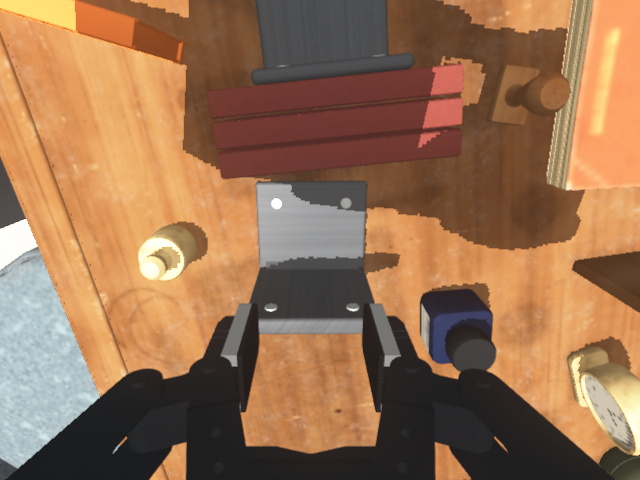

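The wrist view shows the bookend centred between the fingers: plate at (312,225), foot top at (312,325). The notebooks are beyond it and the way down is clear.

{"api": "servo_tool", "payload": {"increments": [[[1,0,40],[0,0,0],0.5],[[1,0,80],[0,0,0],0.5],[[1,0,111],[0,0,0],0.5],[[1,0,111],[0,0,0],0.5],[[-10,0,111],[0,0,0],0.5],[[-20,0,111],[0,0,0],0.5],[[-28,0,111],[0,0,0],0.5],[[-33,0,111],[0,0,0],0.5]]}}

```text
time_s: 3.15
tool_pos: [586.2, 0.6, 84.5]
tool_rot: [0.0, 0.669, 0.743, 0.0]
ft_force: [-0.4, 0.2, 0.7]
finger_gap: 0.499
grasp_force: 0.0
```

{"api": "servo_tool", "payload": {"increments": [[[-5,0,0],[0,0,0],0.5],[[-10,0,0],[0,0,0],0.5],[[-15,0,0],[0,0,0],0.5],[[-20,0,0],[0,0,0],0.5],[[-25,0,0],[0,0,0],0.5],[[-30,0,0],[0,0,0],0.5]]}}

```text
time_s: 3.9
tool_pos: [589.0, -28.8, 83.9]
tool_rot: [-0.0, 0.669, 0.743, -0.0]
ft_force: [-0.6, -0.4, 0.4]
finger_gap: 0.498
grasp_force: 0.1
```

Run:
```python
from h import *
rel([])
d=grab('side','s1.png');cv2.imwrite('pics/s1.png',cv2.resize(d['image'][180:360,230:470,::-1],None,fx=2,fy=2))
```

```text
t 3.9 pos [589.  -28.8  83.9] ang 1.6758 F [-0.6 -0.4  0.4]
```

View pics/s1.png

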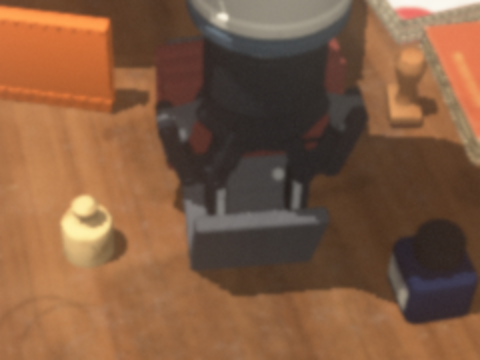

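The crop shows the foot (at (255,240)) leaning away from the notebooks, driven by both fingers. I'll keep pushing.

{"api": "servo_tool", "payload": {"increments": [[[-5,0,0],[0,0,0],0.5],[[-10,0,0],[0,0,0],0.5],[[-15,0,0],[0,0,0],0.5],[[-20,0,0],[0,0,0],0.5],[[-25,0,0],[0,0,0],0.5],[[-30,0,0],[0,0,0],0.5],[[-35,0,0],[0,0,0],0.5],[[-40,0,0],[0,0,0],0.5],[[-43,0,0],[0,0,0],0.5],[[-43,0,0],[0,0,0],0.5],[[-43,0,0],[0,0,0],0.5],[[-43,0,0],[0,0,0],0.5]]}}

```text
time_s: 5.45
tool_pos: [593.6, -71.0, 84.0]
tool_rot: [-0.0, 0.669, 0.743, 0.0]
ft_force: [0.5, -0.8, -0.1]
finger_gap: 0.499
grasp_force: 0.0
```

Run:
```python
from h import *
rel([])
d=grab('side','s2.png');cv2.imwrite('pics/s2.png',cv2.resize(d['image'][180:360,230:470,::-1],None,fx=2,fy=2))
np.save('side2.npy',cloud(d))
```

```text
t 5.45 pos [593.6 -71.   84. ] ang 1.6759 F [ 0.5 -0.8 -0.1]
```

View pics/s2.png

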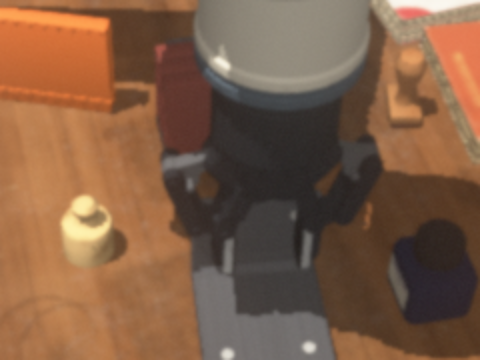

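The crop shows the bookend standing again, with the foot flat and pointing at the camera (rivets at (228,353) and (309,347)). Next I back off behind the foot end and measure.

{"api": "servo_tool", "payload": {"increments": [[[0,0,-40],[0,0,0],0.5],[[0,0,-70],[0,0,0],0.5],[[-40,0,-70],[0,0,0],0.5],[[-80,0,-70],[0,0,0],0.5],[[-110,0,-70],[0,0,0],0.5],[[-110,0,-70],[0,0,0],0.5],[[-110,0,-70],[0,0,0],0.5]]}}

```text
time_s: 6.38
tool_pos: [604.9, -180.1, 153.8]
tool_rot: [-0.0, 0.669, 0.743, 0.0]
ft_force: [0.3, 0.7, -0.3]
finger_gap: 0.499
grasp_force: 0.0
```

```bash
cat > meas.py <<'E'
from h import *
import sys
t=sys.argv[1]
rel([])
def meas(n,P,I):
    print(n)
    hsv=cv2.cvtColor(I[:,:,::-1].copy(),cv2.COLOR_BGR2HSV).astype(int)
    X,Y,Z=P[...,0],P[...,1],P[...,2]
    roi=(X>500)&(X<680)&(Y>-160)&(Y<120)
    op=lambda m:cv2.morphologyEx(m.astype(np.uint8),cv2.MORPH_OPEN,np.ones((3,3)))>0
    grey=roi&(hsv[...,1]<110)
    rect(P,op(grey&(Z>5)&(Z<22)&(Y<90)),'foot')
    rect(P,op(grey&(Z>72)&(Z<94)&(Y<90)),'plate top')
    red=(X>500)&(X<680)&(Y>50)&(Y<160)&(hsv[...,1]>120)&((hsv[...,0]<6)|(hsv[...,0]>170))
    rect(P,op(red&(Z>82)&(Z<100)),'nb')
for n in('top','side'):
    d=grab(n,f'{n}{t}.png'); meas(n,cloud(d),d['image'])
s=sense();d=grab('wrist',f'wrist{t}.png')
T=np.array(d['tool_from_camera']);K=np.array(d['mtx']);z=d['z_map'].astype(float);v,u=np.mgrid[:480,:640]
c=np.stack([(u-K[0,2])/K[0,0]*z,-(v-K[1,2])/K[1,1]*z,-z],-1)
P=(c@T[:3,:3].T+T[:3,3])@quat(s['tool_rot']).T+np.array(s['tool_pos']);P[z==0]=np.nan
meas('wrist',P,d['image'])
E
python3 meas.py 3
```

```text
t 6.375 pos [ 604.9 -180.1  153.8] ang 1.6757 F [ 0.3  0.7 -0.3]
top
foot few
plate top few
nb few
side
foot 2379 z [ 8.8 11.8 14.1] c [589.2 -20.2] box [[532.9000244140625, 78.0999984741211], [555.7999877929688, -128.39999389648438], [645.5, -118.5], [622.5999755859375, 88.0999984741211]]
plate top 148 z [74.6 83.3 85.9] c [558.8 -36. ] box [[546.0, -32.70000076293945], [546.7000122070312, -41.5], [571.7000122070312, -39.29999923706055], [570.9000244140625, -30.5]]
nb 138 z [85.4 90.7 92.9] c [540.2  94.5] box [[517.7000122070312, 113.69999694824219], [528.7000122070312, 67.30000305175781], [562.7999877929688, 75.30000305175781], [551.7999877929688, 121.80000305175781]]
wrist
foot 20472 z [ 9.1 10.3 11.6] c [595.4 -78.9] box [[546.0, -42.29999923706055], [554.7000122070312, -124.9000015258789], [644.7000122070312, -115.4000015258789], [636.0, -32.79999923706055]]
plate top few
nb few
```

View pics/wrist3.png

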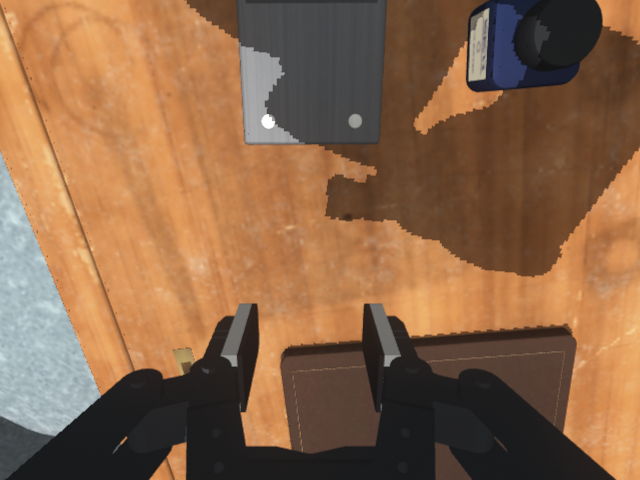

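The wrist view shows the bookend standing square: foot end edge at (245–380, 143), bottle clear to the right. It hasn't moved from where it was. Now I plan the low push.

Run:
```python
from h import *
e0=np.array([600,-122.]);e1=np.array([612,-10.5]);pts=[(603,-152,154,1.678),(603,-152,23,1.678)]
w=11
for f in (-0.05,0,.25,.5,.75,.85,.95,1,1.03):
    a=.107+.093*np.clip(f/.75,0,1); e=e0+(e1-e0)*f
    p=e-w*np.array([-np.sin(a),np.cos(a)]); pts.append((p[0],p[1],23,a+np.pi/2))
rel(pts)
```

```text
t 6.525 pos [ 605.  -179.7  154. ] ang 1.6767 F [-0.6 -0.1  0.5]
[[27.8, 0.9, 0.0], [-0.0, -0.0, -0.001], 0.5]
[[27.7, 0.9, 131.0], [-0.0, -0.0, -0.001], 0.5]
[[41.4, -0.1, 131.0], [-0.0, -0.0, -0.001], 0.5]
[[46.9, 1.1, 131.0], [-0.0, -0.0, -0.001], 0.5]
[[74.3, 7.4, 131.0], [-0.0, -0.0, -0.032], 0.5]
[[101.7, 13.7, 131.0], [-0.0, -0.0, -0.063], 0.5]
[[129.1, 19.9, 131.0], [-0.0, -0.0, -0.094], 0.5]
[[140.1, 22.3, 131.0], [-0.0, -0.0, -0.094], 0.5]
[[151.0, 24.7, 131.0], [-0.0, -0.0, -0.094], 0.5]
[[156.5, 25.9, 131.0], [-0.0, -0.0, -0.094], 0.5]
[[159.8, 26.6, 131.0], [-0.0, -0.0, -0.094], 0.5]
```

{"api": "servo_tool", "payload": {"increments": [[[28,1,0],[0,0,0],0.5],[[28,1,50],[0,0,0],0.5],[[28,1,95],[0,0,0],0.5],[[28,1,118],[0,0,0],0.5],[[28,1,126],[0,0,0],0.5],[[28,1,131],[0,0,0],0.5],[[28,1,131],[0,0,0],0.5]]}}

```text
time_s: 7.4
tool_pos: [603.6, -152.7, 23.6]
tool_rot: [0.0, 0.669, 0.743, 0.0]
ft_force: [0.4, 0.0, 0.4]
finger_gap: 0.504
grasp_force: 0.0
```

{"api": "servo_tool", "payload": {"increments": [[[7,-1,0],[0,0,0],0.5],[[14,-1,0],[0,0,0],0.5],[[19,0,0],[0,0,0],0.5],[[23,1,0],[0,0,-0.005],0.5],[[28,2,0],[0,0,-0.011],0.5],[[33,3,0],[0,0,-0.017],0.5],[[38,4.5,0],[0,0,-0.023],0.5],[[43,5.5,0],[0,0,-0.029],0.5],[[48,7,0],[0,0,-0.034],0.5],[[53,8,0],[0,0,-0.04],0.5],[[58,9,0],[0,0,-0.046],0.5],[[63,10,0],[0,0,-0.052],0.5],[[68,11.5,0],[0,0,-0.058],0.5],[[74,12.5,0],[0,0,-0.063],0.5],[[74,12.5,0],[0,0,-0.063],0.5]]}}

```text
time_s: 9.28
tool_pos: [607.7, -77.1, 22.9]
tool_rot: [-0.0, 0.645, 0.764, 0.0]
ft_force: [-0.5, 0.8, 0.2]
finger_gap: 0.501
grasp_force: 0.0
```

```bash
python3 meas.py 4
```

```text
t 9.275 pos [607.7 -77.1  22.9] ang 1.7393 F [-0.5  0.8  0.2]
top
foot few
plate top few
nb few
side
foot 841 z [ 7.9 12.1 19.1] c [583.   -6.9] box [[521.9000244140625, 69.9000015258789], [570.5, -104.30000305175781], [644.0999755859375, -83.69999694824219], [595.5, 90.5]]
plate top 737 z [73.4 82.4 92.2] c [609.6 -39.2] box [[547.4000244140625, 20.299999237060547], [550.7000122070312, -101.9000015258789], [671.7999877929688, -98.69999694824219], [668.5, 23.600000381469727]]
nb 486 z [85.4 90.6 92.5] c [537.7  96.2] box [[516.5999755859375, 118.0999984741211], [526.9000244140625, 67.80000305175781], [558.9000244140625, 74.30000305175781], [548.5999755859375, 124.69999694824219]]
wrist
foot 65416 z [ 9.3 10.5 13.8] c [600.3 -33.8] box [[546.5, 12.600000381469727], [564.5999755859375, -95.19999694824219], [654.0, -80.19999694824219], [635.9000244140625, 27.600000381469727]]
plate top 27216 z [73.3 79.2 87.1] c [599.6 -28.9] box [[529.5, 9.399999618530273], [546.4000244140625, -88.5], [669.7000122070312, -67.19999694824219], [652.7999877929688, 30.799999237060547]]
nb few
```

View pics/wrist4.png

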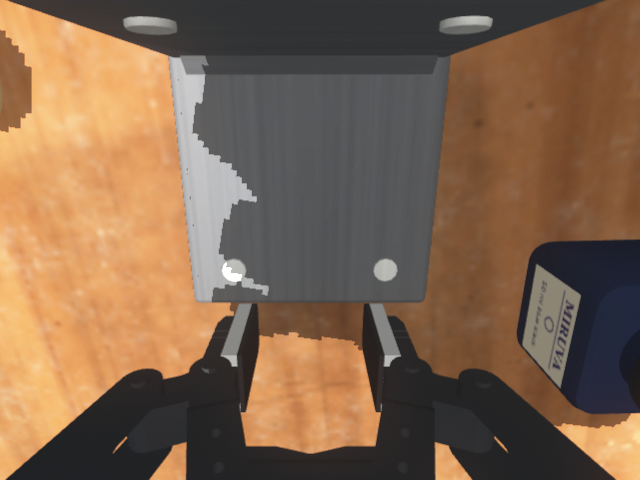

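The wrist view shows the bookend upright and centred on the fingers, with the foot end edge at row 300 parallel to the fingertips. The bottle at (600,330) is clear of the gripper.

Run:
```python
from h import *
rel([(609.5,-64,23,1.755),(611,-50,23,1.771),(613.3,-29,23,1.771),(614.2,-21.3,23,1.771)])
```

```text
t 9.425 pos [607.6 -77.5  22.8] ang 1.7387 F [-0.  -0.2 -0.8]
[[13.0, 4.1, -0.2], [-0.0, -0.0, -0.016], 0.5]
[[26.6, 8.0, -0.2], [-0.0, -0.0, -0.032], 0.5]
[[46.9, 13.7, -0.2], [-0.0, -0.0, -0.032], 0.5]
[[54.4, 15.9, -0.2], [-0.0, -0.0, -0.032], 0.5]
```

{"api": "servo_tool", "payload": {"increments": [[[4,1.5,0],[0,0,-0.005],0.5],[[8.5,2.8,0],[0,0,-0.011],0.5],[[13,4,0],[0,0,-0.016],0.5],[[17.5,5.5,0],[0,0,-0.021],0.5],[[22,6.8,0],[0,0,-0.027],0.5],[[26.5,8,0],[0,0,-0.032],0.5],[[31,9.2,0],[0,0,-0.032],0.5],[[35,10.4,0],[0,0,-0.032],0.5],[[39,11.5,0],[0,0,-0.032],0.5],[[43,12.6,0],[0,0,-0.032],0.5],[[47,13.7,0],[0,0,-0.032],0.5],[[47,13.7,0],[0,0,-0.032],0.5]]}}

```text
time_s: 10.92
tool_pos: [613.6, -28.7, 23.1]
tool_rot: [-0.0, 0.633, 0.774, 0.0]
ft_force: [-0.4, 0.5, -0.4]
finger_gap: 0.499
grasp_force: 0.0
```

```bash
python3 meas.py 5; python3 -c "
import cv2;cv2.imwrite('pics/side5c.png',cv2.resize(cv2.imread('pics/side5.png')[160:340,250:490],None,fx=3,fy=3))"
```

```text
t 10.925 pos [613.6 -28.7  23.1] ang 1.7711 F [-0.4  0.5 -0.4]
top
foot few
plate top few
nb few
side
foot 779 z [ 8.2 12.2 19.1] c [599.6  14. ] box [[548.9000244140625, 64.19999694824219], [571.9000244140625, -51.900001525878906], [650.2999877929688, -36.29999923706055], [627.2999877929688, 79.80000305175781]]
plate top 773 z [73.9 82.2 91.9] c [613.7  14.5] box [[549.2000122070312, 77.5999984741211], [557.2999877929688, -56.0], [678.2999877929688, -48.70000076293945], [670.2000122070312, 84.9000015258789]]
nb 598 z [85.9 90.6 92.4] c [543.   96.8] box [[516.7999877929688, 118.30000305175781], [525.5999755859375, 67.69999694824219], [569.0999755859375, 75.19999694824219], [560.2999877929688, 125.80000305175781]]
wrist
foot 65356 z [ 9.3 10.4 13.8] c [604.5  13.8] box [[549.0, 58.599998474121094], [571.0, -49.29999923706055], [659.9000244140625, -31.100000381469727], [637.9000244140625, 76.80000305175781]]
plate top 27377 z [73.3 79.3 87.4] c [604.2  19.4] box [[532.7999877929688, 56.0], [552.0999755859375, -41.599998474121094], [675.5999755859375, -17.100000381469727], [656.2000122070312, 80.5]]
nb few
```

View pics/side5c.png

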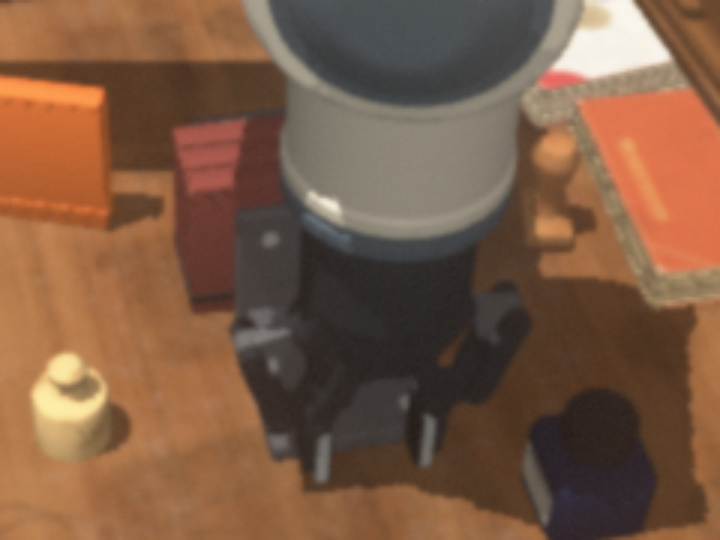

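The side crop shows the bookend standing just short of the notebooks, with the gripper pushing at the foot end. Everything else is in place. I'll finish gently.

{"api": "servo_tool", "payload": {"increments": [[[1.5,0.5,0],[0,0,0],0.5],[[3,1,0],[0,0,0],0.5],[[4.5,1.5,0],[0,0,0],0.5],[[6,2,0],[0,0,0],0.5]]}}

```text
time_s: 11.58
tool_pos: [614.3, -22.8, 23.0]
tool_rot: [0.0, 0.633, 0.774, -0.0]
ft_force: [-0.1, -4.3, 1.0]
finger_gap: 0.497
grasp_force: 1.7
```

{"api": "servo_tool", "payload": {"increments": [[[1,0,0],[0,0,0],0.5],[[2,0,0],[0,0,0],0.5]]}}

```text
time_s: 11.82
tool_pos: [614.0, -20.8, 23.0]
tool_rot: [0.0, 0.633, 0.774, 0.0]
ft_force: [1.0, -3.8, -0.2]
finger_gap: 0.504
grasp_force: 1.7
```

```bash
python3 meas.py 6 | grep -v few; python3 -c "
from h import *
print(sense()['ft_force'],sense()['tau'][0])"
```

```text
t 11.825 pos [614.  -20.8  23. ] ang 1.7708 F [ 1.  -3.8 -0.2]
top
side
foot 763 z [ 8.5 12.  18.8] c [599.5  24.5] box [[548.4000244140625, 77.0999984741211], [572.2000122070312, -43.599998474121094], [650.7000122070312, -28.100000381469727], [626.9000244140625, 92.5999984741211]]
plate top 772 z [73.4 82.  92. ] c [614.6  17.9] box [[549.7000122070312, 76.4000015258789], [557.2999877929688, -48.0], [679.4000244140625, -40.5], [671.7999877929688, 83.9000015258789]]
nb 615 z [86.8 90.7 92.5] c [543.7  97.4] box [[516.5, 118.5], [526.2000122070312, 67.80000305175781], [570.7999877929688, 76.19999694824219], [561.0999755859375, 127.0]]
wrist
foot 64977 z [ 9.3 10.4 13.9] c [604.9  21.7] box [[549.5999755859375, 66.5], [571.2999877929688, -41.0], [660.0999755859375, -23.100000381469727], [638.4000244140625, 84.5]]
plate top 29881 z [73.4 79.9 87. ] c [604.3  27.4] box [[532.4000244140625, 63.0], [553.2000122070312, -34.5], [676.2999877929688, -8.199999809265137], [655.5, 89.30000305175781]]
[ 0.48598623 -1.76241922  0.20075852] 0.9914859384298325
```

{"api": "servo_tool", "payload": {"increments": [[[1,0,0],[0,0,0],0.5],[[2,0,0],[0,0,0],0.5]]}}

```text
time_s: 12.22
tool_pos: [613.5, -18.9, 23.0]
tool_rot: [0.0, 0.633, 0.774, 0.0]
ft_force: [0.9, -3.1, 0.9]
finger_gap: 0.503
grasp_force: 1.8
```

{"api": "servo_tool", "payload": {"increments": [[[1,0,0],[0,0,0],0.5],[[1.5,0,0],[0,0,0],0.5]]}}

```text
time_s: 12.48
tool_pos: [613.2, -17.5, 23.0]
tool_rot: [0.0, 0.633, 0.774, -0.0]
ft_force: [0.7, -3.9, 0.6]
finger_gap: 0.499
grasp_force: 2.3
```

{"api": "servo_tool", "payload": {"increments": [[[-15,0,0],[0,0,0],0.5],[[-35,0,0],[0,0,0],0.5],[[-35,0,-50],[0,0,0],0.5],[[-75,0,-100],[0,0,0],0.5],[[-130,0,-130],[0,0,0],0.5],[[-190,0,-130],[0,0,0],0.5],[[-250,0,-130],[0,0,0],0.5],[[-250,0,-130],[0,0,0],0.5],[[-250,0,-130],[0,0,0],0.5]]}}

```text
time_s: 13.6
tool_pos: [662.2, -263.4, 152.6]
tool_rot: [-0.0, 0.633, 0.774, 0.0]
ft_force: [1.0, 0.4, -0.2]
finger_gap: 0.501
grasp_force: 0.0
```

```bash
python3 meas.py 7 | grep -v few; python3 -c "
import cv2,numpy as np
a=cv2.imread('pics/side7.png')[150:330,290:450];b=cv2.imread('pics/top7.png')[160:320,190:390]
f=lambda i:cv2.resize(i,(400,400*i.shape[0]//i.shape[1]))
a,b=f(a),f(b);h=max(len(a),len(b));p=lambda i:np.pad(i,((0,h-len(i)),(0,0),(0,0)))
cv2.imwrite('pics/c7.png',np.hstack([p(a),p(b)]))"
```

```text
t 13.6 pos [ 662.2 -263.4  152.6] ang 1.7695 F [ 1.   0.4 -0.2]
top
side
foot 2904 z [ 9.3 12.  16.3] c [600.9  38.5] box [[545.2999877929688, 77.4000015258789], [566.2000122070312, -19.799999237060547], [656.4000244140625, -0.4000000059604645], [635.5, 96.80000305175781]]
plate top 510 z [73.4 82.  85.9] c [593.   79.9] box [[547.9000244140625, 77.19999694824219], [550.0999755859375, 65.5999984741211], [638.0, 82.69999694824219], [635.7999877929688, 94.19999694824219]]
nb 201 z [85.6 90.2 92.3] c [569.   89.1] box [[528.2999877929688, 92.69999694824219], [532.7999877929688, 70.30000305175781], [609.5999755859375, 85.5], [605.2000122070312, 108.0]]
wrist
```

View pics/c7.png

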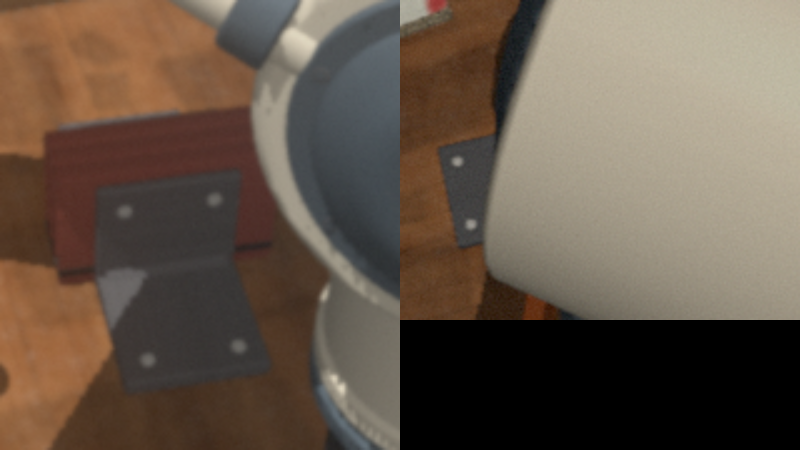

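The left crop shows the bookend upright, its plate against the notebooks and square to them. The arm still hides part of the scene, so I'll move it away for a clear final check.

Run:
```python
from h import *
rel([(450,-430,250,1.0),(220,-590,250,0.3)])
```

```text
t 13.75 pos [ 662.6 -261.6  153. ] ang 1.7717 F [ 0.1 -0.2  0.2]
[[-122.5, -242.0, -97.0], [-0.0, -0.0, 0.772], 0.5]
[[-233.4, -499.3, -97.0], [-0.001, -0.0, 1.472], 0.5]
```

{"api": "servo_tool", "payload": {"increments": [[[-25,-48,-40],[0,0,0.15],0.5],[[-50,-96,-70],[0,0,0.3],0.5],[[-75,-145,-97],[0,0,0.46],0.5],[[-100,-194,-97],[0,0,0.6],0.5],[[-122,-242,-97],[0,0,0.75],0.5],[[-142,-289,-97],[0,0,0.9],0.5],[[-162,-335,-97],[0,0,1.05],0.5],[[-182,-381,-97],[0,0,1.2],0.5],[[-202,-427,-97],[0,0,1.35],0.5],[[-218,-463,-97],[0,0,1.47],0.5],[[-233,-499,-97],[0,0,1.47],0.5],[[-233,-499,-97],[0,0,1.47],0.5],[[-233,-499,-97],[0,0,1.47],0.5]]}}

```text
time_s: 15.38
tool_pos: [220.8, -589.3, 250.0]
tool_rot: [-0.0, 0.989, 0.15, 0.0]
ft_force: [0.3, 1.2, 0.4]
finger_gap: 0.497
grasp_force: 0.0
```

```bash
python3 meas.py 8 | grep -v few; python3 -c "
import cv2
cv2.imwrite('pics/c8.png',cv2.resize(cv2.imread('pics/top8.png')[140:330,190:400],None,fx=3,fy=3,interpolation=cv2.INTER_CUBIC))"
```

```text
t 15.375 pos [ 220.8 -589.3  250. ] ang 0.3015 F [0.3 1.2 0.4]
top
foot 2529 z [ 9.2 12.2 15.2] c [600.5  34.4] box [[547.5, 67.4000015258789], [564.9000244140625, -16.899999618530273], [653.5, 1.5], [636.0999755859375, 85.69999694824219]]
plate top 288 z [81.6 85.  90.9] c [589.2  81.1] box [[545.5999755859375, 78.19999694824219], [547.4000244140625, 68.5], [632.9000244140625, 84.0], [631.0999755859375, 93.5999984741211]]
nb 2302 z [88.7 91.4 93.9] c [587.5 109.6] box [[515.0999755859375, 118.30000305175781], [524.7999877929688, 72.30000305175781], [659.7999877929688, 100.80000305175781], [650.0999755859375, 146.8000030517578]]
side
foot 2889 z [ 9.4 12.  16. ] c [594.9  35.1] box [[534.7000122070312, 73.69999694824219], [550.7000122070312, -21.100000381469727], [655.2000122070312, -3.4000000953674316], [639.2000122070312, 91.30000305175781]]
plate top 544 z [73.5 82.1 85.6] c [593.2  80.5] box [[547.7999877929688, 77.19999694824219], [550.0, 66.0999984741211], [638.5999755859375, 83.9000015258789], [636.4000244140625, 94.9000015258789]]
nb 1942 z [87.6 90.7 92.5] c [588.5 106.7] box [[516.0999755859375, 116.80000305175781], [526.2000122070312, 68.5], [660.9000244140625, 96.69999694824219], [650.7000122070312, 145.0]]
wrist
```

View pics/c8.png

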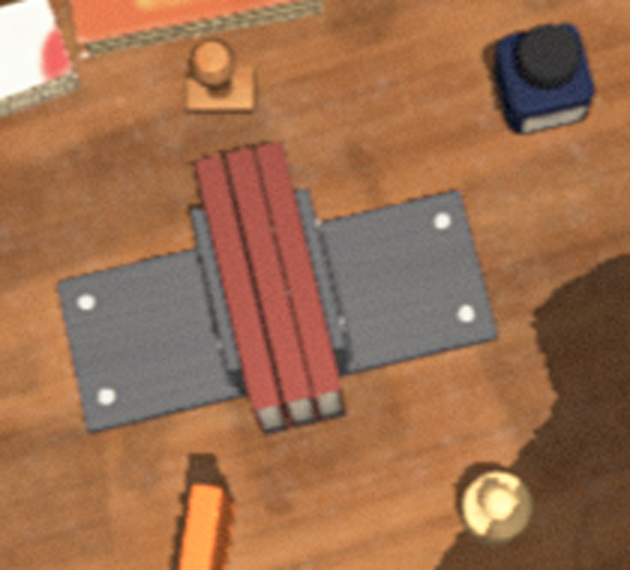

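The top view shows the bookend's plate flush against the notebooks at (325,280), in line with its twin. The notebooks, bottle, weight and stamp haven't moved, so I'm handing in.

```bash
python3 -c "
from workcell import workorder
print(workorder.close_job())"
```

```text
the job is handed in; nothing more can be done
None
```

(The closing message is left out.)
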